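Switch the coaxial selector to the terminated port

TASK

On the selector unit, push the black selector knob in against its spring (feel for it; never force it deeper than 10 mm, about 13 N) and, keeping it pushed in, turn it the shorter way round until its pointer faces the port that carries the long finned terminator, and let it rise so that it latches there. Then press the small confirm button on the unit fully in and let go. Leave the other things on the bench where they are.

Things in the scene. Friction and masses are not known exactly. Their poses are not given: they have to be found in the camera images.
- unit: selector unit: flat cream case 230 (x) by 200 (y) by 60 mm high, fixed. Origin: centre of its underside; z up. On top, six ports on a circle of 72 mm radius about the knob's axis, at 30, 90, 150, 210, 270 and 330 deg counter-clockwise from its +x. Five carry short steel caps (16 mm wide, 12 mm tall), one the terminator. The confirm button is at its -x edge
- dial (a point): where the knob's vertical axis meets the case's top; axes of the unit. Above it the black knob: flange of radius 34, 8 mm thick; on it a bar 14 mm wide, 12 mm tall, from 22 mm behind the axis to a narrower nose 35 mm ahead (pointer, white line). Its height differs from unit to unit, unmeasured: when up, flange top 18 to 44 mm and bar top 30 to 56 mm above the case's top: feel for it
- selector (a joint): pointer angle, rad, counter-clockwise from the unit's +x. Turns endlessly; the number runs on past 2 pi. Starts about pi, hung up between two ports. Ports: 0.52, 1.57, 2.62, 3.67, 4.71, 5.76. Pushed in, it turns lightly (0.04 N m); let up within about 0.12 rad of a port it rises and latches, and then turns only after being pushed in again; let up elsewhere it stays hung up
- push (a joint): how far the knob is pushed in from fully up, m: 0 latched, about 0.005 when hung up between ports, free to turn past the ports from 0.0055. It must not be forced deeper than 0.010. The spring pushes back with 3 N at 0, 8 N at 0.005, 10 N at 0.007, 13 N at 0.010; hung up, it does not give until pushed with 8 N
- terminator: the terminator: an upright steel cylinder 17 mm across with four fins 23 mm across, 36 mm tall, far longer than the dust caps, fixed on one of the ports at 30, 90, 270 or 330 degrees. Origin: centre of its underside, on the case's top face
- confirm (a joint): travel of the confirm button, m: 0 up, 0.006 fully in; springs back. A grey plain cap 22 mm across; needs 1.5 to 5 N
- confirm_top (a point): centre of the button's top face, 22 mm above the case's top face when up, on the -x edge of the unit (92 mm from the knob's axis)
- adapter: bystander: brass barrel adapter 12 mm across, 26 mm long, lying on the unit's top near its (+x, +y) corner; origin at its underside
- attenuator: bystander: loose steel cylinder 20 mm across, 22 mm tall, standing on the unit's top near its (-x, -y) corner; origin at its underside
- driver: bystander: screwdriver with black handle, 170 mm long, lying on the mat to the unit's left; origin at the middle of its underside
- spanner: bystander: steel spanner 150 mm long, lying on the mat to the unit's right; origin at the middle of its underside
- meter: bystander: handheld grey multimeter 150 by 80 by 36 mm, lying to the unit's left; origin under its centre
- board: bystander: green circuit board 130 by 100 mm on 12 mm stand-offs, to the unit's right; origin under its centre
- mug: bystander: white mug 80 mm across, 95 mm tall, behind on the left; origin under its centre

How it is judged:
By the outcome, as a careful person would: the job done as asked, in the order asked, and still so for the second after the job is handed in, with the robot touching nothing.
It also fails if it takes over 67 s, if anything falls off the work surface, if the arm or the gripper's body presses on something with over 40 N, if the wrist force passes 120 N, or if a joint passes its speed limit or range.

ROBOT

A 6-joint arm with a two-finger parallel gripper is mounted at the origin on the work surface. World frame = base frame: x ahead of the robot, y to its left, z up, the work surface at z = 0. Lengths are in m, angles in degrees, forces in N, time in s.
With the tool pointing down it reaches from about 0.4 to 0.825 m from the base axis. Payload 7 kg.
Tool frame: the origin (TCP) lies midway between the tips of the shut fingers; the grasp point (between the pads) lies 19 mm behind it; z points along the fingers, y is the direction in which the jaws open and shut (so a half turn about z gives the same grasp; the last joint's range is limited). The gripper opens to 88 mm and grips with 3 to 60 N. Pads are 19 mm wide; open, the fingers measure 130 mm over their backs; the gripper's body (78 mm by 193 mm) begins 47 mm behind the grasp point.
Start: joints at [93.455, 20.546, 0.682, 0, -70.136, -16.507], TCP at [0.152, 0.658, 0.227] pointing down, gripper open.
Joint ranges: [-176.03, 176.03], [-82.01, 121.73], [-58.28, 71.71], [-173.87, 95.51], [-174.79, -0.11], [-173.66, 173.66]. Speed limits (degrees/s): [136.94, 136.94, 172.46, 180, 180, 180].

INTERFACE

Orientations are given as [roll, pitch, yaw] about the fixed x, y, z axes, in that order (R = Rz(yaw) Ry(pitch) Rx(roll)).
In Python, from plant import get_state, capture, get_calibration, close_job, boxes_of, cut_out gives the robot as it stands.
- The arm moves only by the tool apply_moves, never from a script. Its argument "commands" is a list of rows, each an object with "grip": the closure, from 0 (fully open) to 1 (shut); "slide": the shift along the tool's x, y, z in m, a list of three; "roll": the turn about the tool's z in degrees. In form: [{"grip": grip, "slide": [x, y, z], "roll": roll}, ...]. A call has 1 to 5 rows; each row is the pose to reach, as a shift and turn from the pose commanded when the call began, along the tool's axes at that moment; what a row does not reach only later rows make up. A row lasts 1/8 s, in which the tool goes at most 62.5 mm and 10.7 degrees, less where a joint would pass 70% of its speed; a pose out of reach is approached as far as the arm can. A call with a gripper value outside its range is refused whole. The fingers move at their own pace and stop on an object; "grip_force" is the grip in N (left out, the last holds). Time passes only in rows, so rows that repeat a pose let the fingers close. It gives the time, the measured TCP pose, the force and the opening at its end, in the units of the state.
- get_state(): the state, without advancing time (a new reading comes with each control period).
- capture(name): name is "scene" or "top" or "wrist"; returns (picture, depth): 400x640x3 uint8, red, green, blue; 400x640 float32, m along the optical axis (not along the pixel's ray), 0 where there is no reading.
- get_calibration(name): a dict with "mtx" (3x3 intrinsics, pixels), "R" (3x3) and "t" (3): a world point X has camera coordinates R X + t. Camera axes: x right, y down, z forward; pixel columns grow to the right and rows downward; lengths in m; the calibration is good to about 2 mm. A picture is of the moment at which its call begins: read the wrist's pose just before it. get_calibration takes no time and is no camera call; for the wrist camera it gives the pose at the moment of the call.
- close_job(): hands the job in, once; it reports no verdict.
Trained networks look in the newest picture that a camera, given by its name, has taken for a name from the list of things; names that differ only in an ending like _2 or _b are one class to them, and where a whole thing is asked for, a point or a joint stands for the part that bears it (a point fixed in the world has none). Each returns a list of dicts, best first, with "score" (0 to 1); they miss things now and then, are a little off and sometimes report something else, mostly with a low value. They report only what shows in the picture. A call takes as long as a camera call.
- boxes_of(name, camera): "position" ([x, y, z] in m, in the coordinates of the camera as it stood for that picture, good to about 4 mm: the middle of the surface that is visible of it).
- cut_out(name, camera): "mask" (400x640 bool, what is visible of it).
The state is a dict: "time_s": time; "joints": joint angles; "qd": joint speeds; "joint_torque": joint torques, N m; "tcp_pos": TCP position; "eef_rot": TCP orientation; "contact_force": force on the tool from outside, world axes, zero at the start; "moment": the same for the moment, N m; "gripper_width": finger opening in m.
Only numpy, scipy, OpenCV 4.12 (cv2) and the standard library are available. Lean on these libraries where they do the work, as an engineer would, in place of code of your own. Each camera call takes 0.05 s, during which the arm holds its last target.

## Working session

There is one attempt and no reset: what is moved stays moved. The work goes in short steps, Python scripts to look and compute and a tool call to move; the robot and the scene stay as the last step left them, time stands still between calls to the robot, and variables do not carry over. Pictures are saved under pics/ and viewed, and the job is handed in when it is done.

Besides the shell and the picture viewer there is one more tool, called after "Request:" in YAML: its name, and indented under it one key for each argument. apply_moves: Moves the arm, as the interface text tells. Its arguments: {"type":"object","properties":{"commands":{"type":"array"},"grip_force":{"type":"number"}},"required":["commands"]}

```bash
mkdir -p pics
python3 - <<'E'
from plant import *
import cv2
print(get_state())
for n in("scene","top","wrist"):
    p,d=capture(n); cv2.imwrite(f"pics/{n}0.png",cv2.cvtColor(p,cv2.COLOR_RGB2BGR))
    c=get_calibration(n);print(n,c)
    for k in("unit","dial","terminator","confirm_top","attenuator","adapter"):
        r=boxes_of(k,n)
        print(k,[(round(x["score"],2),(c["R"].T@(x["position"]-c["t"])).round(4)) for x in r[:3]])
E
```

```text
{'time_s': 0.0, 'joints': array([ 9.34526873e+01,  2.05900986e+01,  6.33697040e-01, -1.87160861e-02,
       -7.01353959e+01, -1.65064862e+01]), 'qd': array([-0.06211172,  0.02356653, -0.0491151 , -0.02728516, -0.03759999,
       -0.06022754]), 'joint_torque': array([ 5.16867863e-05, -5.82704008e+01,  2.93071014e+01,  6.99741930e+00,
        7.19486197e-03, -1.48699041e-04]), 'tcp_pos': array([0.15238853, 0.65707575, 0.2256416 ]), 'eef_rot': array([ 1.79906986e+02, -9.21490408e-03, -1.30601653e+01]), 'contact_force': array([-0.54912863, -0.01243396, -0.60363589]), 'moment': array([0.03546312, 0.01225217, 0.04232555]), 'gripper_width': 0.08763025694049421}
scene {'mtx': array([[480.21962146,   0.        , 319.44846555],
       [  0.        , 480.21962146, 201.20688963],
       [  0.        ,   0.        ,   1.        ]]), 'R': array([[ 0.01070993,  0.99982432, -0.01538243],
       [ 0.72050385, -0.01838299, -0.69320723],
       [-0.69336823, -0.0036589 , -0.72057416]]), 't': array([ 0.01146709, -0.37955482,  1.63351416])}
unit []
dial [(0.95, array([0.642 , 0.0085, 0.0618]))]
terminato
[... 586 characters left out ...]

dial [(0.89, array([0.6055, 0.0086, 0.0611]))]
terminator [(0.54, array([0.6711, 0.0416, 0.0969]))]
confirm_top [(0.46, array([0.5182, 0.0137, 0.0832]))]
attenuator [(0.55, array([ 0.5199, -0.069 ,  0.0812]))]
adapter []
wrist {'mtx': array([[277.52697325,   0.        , 315.23304129],
       [  0.        , 277.52697325, 198.5401346 ],
       [  0.        ,   0.        ,   1.        ]]), 'R': array([[-2.25307916e-01, -9.74287461e-01, -5.34976133e-04],
       [-9.35430554e-01,  2.16168508e-01,  2.79715669e-01],
       [-2.72407824e-01,  6.35225874e-02, -9.60082735e-01]]), 't': array([ 0.67551347, -0.0343177 ,  0.38963373])}
unit []
dial []
terminator []
confirm_top []
attenuator []
adapter []
```

View pics/scene0.png

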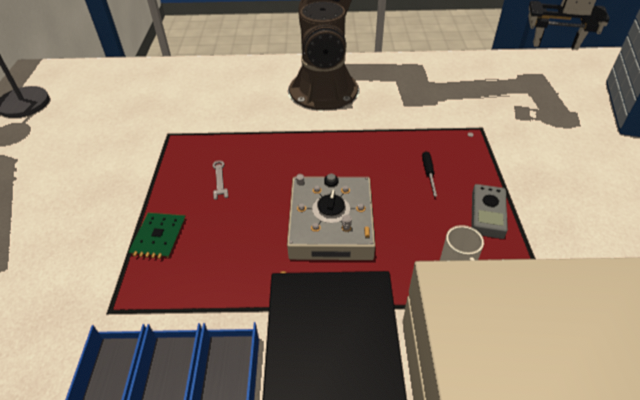

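View pics/top0.png

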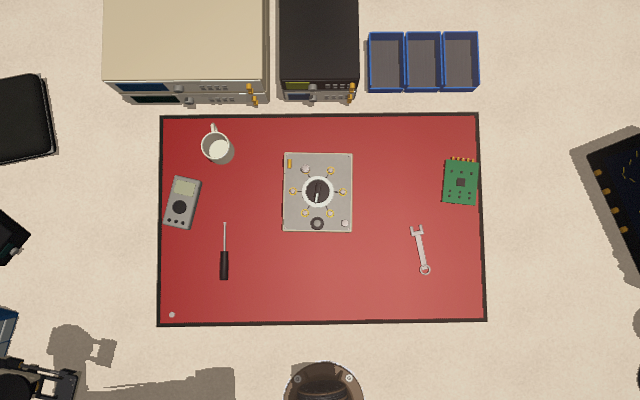

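Run:
```python
from plant import *
import cv2,numpy as np
p,d=capture("top");c=get_calibration("top")
x0,y0,x1,y1=250,130,390,290
cr=cv2.resize(p[y0:y1,x0:x1],None,fx=5,fy=5,interpolation=cv2.INTER_CUBIC)[:, :]
cr=cv2.resize(cr,(525,600))
cv2.imwrite("pics/topcrop.png",cv2.cvtColor(cr,cv2.COLOR_RGB2BGR))
v,u=np.mgrid[0:400,0:640]
K=c["mtx"];P=np.stack([(u-K[0,2])/K[0,0]*d,(v-K[1,2])/K[1,1]*d,d],-1)
W=(P-c["t"])@c["R"]
np.save("W.npy",W);np.save("rgb.npy",p)
m=(np.abs(W[...,0]-.61)<.2)&(np.abs(W[...,1])<.2)&(W[...,2]>.045)&(W[...,2]<.07)&(d>0)
print(m.sum())
pts=W[m][:,:2].astype(np.float32)
n,lab,st,ce=cv2.connectedComponentsWithStats(m.astype(np.uint8))
k=1+st[1:,4].argmax();pts=W[lab==k]
r=cv2.minAreaRect(pts[:,:2].astype(np.float32));print(r,np.median(pts[:,2]))
# dark knob
m2=(np.abs(W[...,0]-r[0][0])<.06)&(np.abs(W[...,1]-r[0][1])<.06)&(p.max(-1)<80)&(W[...,2]>.06)
q=W[m2];print(len(q),q.mean(0),q.min(0),q.max(0),np.histogram(q[:,2],20))
np.set_printoptions(linewidth=250)
```

```text
4694
((0.6097701787948608, 0.009607814252376556), (0.2000655084848404, 0.23074029386043549), 87.93867492675781) 0.06080462238146041
138 [0.61480502 0.01470985 0.08201306] [ 0.57705645 -0.02171745  0.06069602] [0.65087126 0.04120865 0.0953771 ] (array([ 1,  0,  0,  0,  1,  1,  2,  7,  7, 19, 22, 14, 14,  9,  6,  2, 13,
        7,  9,  4]), array([0.06069602, 0.06243008, 0.06416413, 0.06589819, 0.06763224,
       0.06936629, 0.07110035, 0.0728344 , 0.07456846, 0.07630251,
       0.07803656, 0.07977062, 0.08150467, 0.08323873, 0.08497278,
       0.08670683, 0.08844089, 0.09017494, 0.09190899, 0.09364305,
       0.0953771 ]))
```

View pics/topcrop.png

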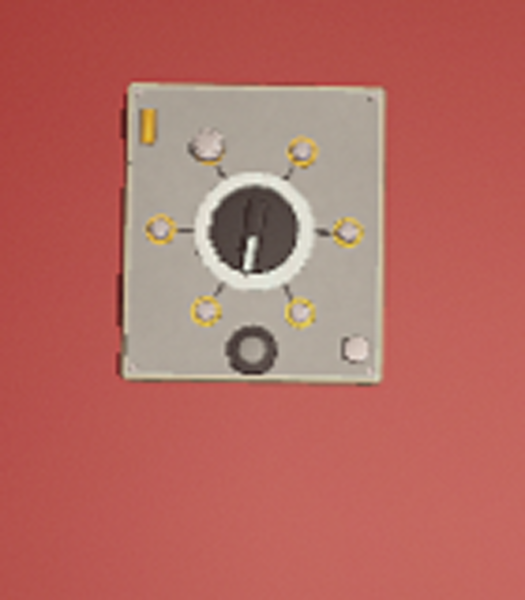

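Run:
```python
import numpy as np,cv2
W=np.load("W.npy")
z=W[...,2]
m=(np.abs(W[...,0]-.61)<.11)&(np.abs(W[...,1]-.01)<.12)&(z>.068)
n,lab,st,ce=cv2.connectedComponentsWithStats(m.astype(np.uint8))
for k in range(1,n):
    q=W[lab==k]; print(len(q),ce[k].round(1),q.mean(0).round(4),q.min(0).round(3),q.max(0).round(3),np.median(q[:,2]).round(4))
```

```text
1 [310. 155.] [0.7144 0.0286 0.0685] [0.714 0.029 0.069] [0.714 0.029 0.069] 0.0685
1 [324. 155.] [ 0.7139 -0.0118  0.0683] [ 0.714 -0.012  0.068] [ 0.714 -0.012  0.068] 0.0683
1 [350. 155.] [ 0.7131 -0.0869  0.0681] [ 0.713 -0.087  0.068] [ 0.713 -0.087  0.068] 0.0681
1 [296. 157.] [0.7089 0.069  0.0695] [0.709 0.069 0.07 ] [0.709 0.069 0.07 ] 0.0695
1 [334. 157.] [ 0.7078 -0.0406  0.068 ] [ 0.708 -0.041  0.068] [ 0.708 -0.041  0.068] 0.068
29 [288.6 163.3] [0.6903 0.0905 0.0715] [0.68  0.086 0.069] [0.703 0.095 0.078] 0.0705
1 [348. 159.] [ 0.7013 -0.0809  0.0687] [ 0.701 -0.081  0.069] [ 0.701 -0.081  0.069] 0.0687
1 [325. 162.] [ 0.6935 -0.0144  0.0683] [ 0.693 -0.014  0.068] [ 0.693 -0.014  0.068] 0.0683
57 [304.9 168.2] [0.6719 0.0432 0.0945] [0.662 0.034 0.078] [0.684 0.054 0.105] 0.0958
2 [316.  164.5] [0.6865 0.0117 0.0685] [0.685 0.012 0.068] [0.688 0.012 0.069] 0.0685
1 [322. 165.] [ 0.6848 -0.0056  0.0682] [ 0.685 -0.006  0.068] [ 0.685 -0.006  0.068] 0.0682
1 [294. 166.] [0.6827 0.075  0.0698] [0.683 0.075 0.07 ] [0.683 0.075 0.07 ] 0.0698
24 [330.1 169.5] [ 0.6709 -0.02
[... 2898 characters left out ...]
179 0.0118 0.0764] [ 0.501 -0.006  0.068] [0.535 0.028 0.089] 0.0746
1 [338. 217.] [ 0.5341 -0.0491  0.07  ] [ 0.534 -0.049  0.07 ] [ 0.534 -0.049  0.07 ] 0.07
1 [350. 219.] [ 0.5279 -0.0833  0.0691] [ 0.528 -0.083  0.069] [ 0.528 -0.083  0.069] 0.0691
1 [285. 220.] [0.5277 0.1021 0.068 ] [0.528 0.102 0.068] [0.528 0.102 0.068] 0.068
1 [299. 221.] [0.5243 0.0623 0.0682] [0.524 0.062 0.068] [0.524 0.062 0.068] 0.0682
41 [344.6 223. ] [ 0.5163 -0.0671  0.0808] [ 0.508 -0.077  0.068] [ 0.525 -0.057  0.088] 0.0818
1 [336. 222.] [ 0.52   -0.0432  0.068 ] [ 0.52  -0.043  0.068] [ 0.52  -0.043  0.068] 0.068
1 [332. 225.] [ 0.5116 -0.0317  0.0683] [ 0.512 -0.032  0.068] [ 0.512 -0.032  0.068] 0.0683
```

The terminator sits on the 30° port, at the upper left of the top picture. The knob axis is near (0.610, 0.0095), and the unit's yaw is about -2°. The pointer is near 177° in the unit's axes, so the shorter way is clockwise by about 147°. I'm moving above the unit now.

Request:
apply_moves:
  commands:
    - {"grip": 0, "slide": [0.03, 0.027, 0], "roll": 0}
    - {"grip": 0.3, "slide": [0.07, 0.062, 0], "roll": 0}
    - {"grip": 0.6, "slide": [0.11, 0.098, 0], "roll": 0}
    - {"grip": 0.6, "slide": [0.15, 0.133, 0], "roll": 0}
    - {"grip": 0.6, "slide": [0.19, 0.169, 0], "roll": 0}
  grip_force: 8

```text
time_s: 1.72
tcp_pos: [0.3001, 0.4486, 0.2268]
eef_rot: [-180.0, -0.0, -13.0]
contact_force: [0.9, 0.5, -0.5]
gripper_width: 0.053
```

Request:
apply_moves:
  commands:
    - {"grip": 0.6, "slide": [0.04, 0.036, 0], "roll": 0}
    - {"grip": 0.6, "slide": [0.08, 0.071, 0], "roll": 0}
    - {"grip": 0.6, "slide": [0.12, 0.107, 0], "roll": 0}
    - {"grip": 0.6, "slide": [0.16, 0.142, 0], "roll": 0}
    - {"grip": 0.6, "slide": [0.2, 0.178, 0], "roll": 0}

```text
time_s: 2.35
tcp_pos: [0.4549, 0.23, 0.227]
eef_rot: [-180.0, -0.0, -13.0]
contact_force: [1.1, 1.0, 0.3]
gripper_width: 0.0352
```

Request:
apply_moves:
  commands:
    - {"grip": 0.6, "slide": [0.04, 0.036, 0], "roll": -2}
    - {"grip": 0.6, "slide": [0.08, 0.071, 0], "roll": -4}
    - {"grip": 0.6, "slide": [0.12, 0.107, 0], "roll": -6}
    - {"grip": 0.6, "slide": [0.16, 0.142, 0], "roll": -9}
    - {"grip": 0.6, "slide": [0.16, 0.142, 0], "roll": -9}

```text
time_s: 2.98
tcp_pos: [0.5791, 0.0541, 0.226]
eef_rot: [180.0, 0.0, -4.3]
contact_force: [-1.0, -0.2, 0.5]
gripper_width: 0.0351
```

```bash
cat > h.py <<'E'
from plant import *
import cv2,numpy as np
def look(n,name):
    s=get_state();c=get_calibration(n);p,d=capture(n)
    cv2.imwrite(f"pics/{name}.png",cv2.cvtColor(p,cv2.COLOR_RGB2BGR))
    v,u=np.mgrid[0:400,0:640];K=c["mtx"]
    P=np.stack([(u-K[0,2])/K[0,0]*d,(v-K[1,2])/K[1,1]*d,d],-1)
    W=(P-c["t"])@c["R"]; np.savez("last.npz",W=W,p=p,d=d,R=c["R"],t=c["t"],K=K)
    return s,c,p,d,W
E
python3 - <<'E'
from h import *
s,c,p,d,W=look("wrist","w1")
print(s["tcp_pos"],s["joints"].round(1),"cam",-c["R"].T@c["t"])
for k in("dial","terminator","confirm_top"):
    print(k,[(round(x["score"],2),(c["R"].T@(x["position"]-c["t"])).round(4)) for x in boxes_of(k,"wrist")[:2]])
E
```

```text
[0.57913023 0.05406868 0.22598748] [ 24.6  11.9 -11.5   0.  -66.7  61.1] cam [0.65475083 0.04890487 0.38339655]
dial [(0.57, array([0.6274, 0.0048, 0.0591]))]
terminator [(0.87, array([0.6747, 0.0468, 0.0976]))]
confirm_top [(0.56, array([0.5238, 0.016 , 0.0749]))]
```

View pics/w1.png

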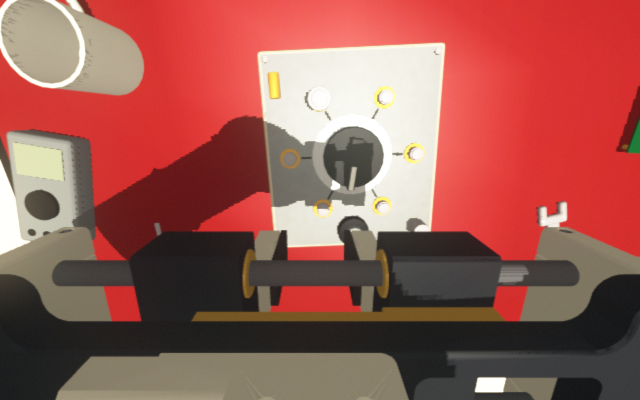

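Run:
```python
from h import *
z=np.load("last.npz");W,p,d,R,t,K=[z[k] for k in("W","p","d","R","t","K")]
x,y,h=W[...,0],W[...,1],W[...,2]
reg=(np.abs(x-.61)<.05)&(np.abs(y-.01)<.05)&(d>0)
m=reg&(h>.070)
q=W[m];print(len(q),np.histogram(q[:,2],np.arange(.07,.11,.002)))
(c,r)=cv2.minEnclosingCircle(q[(q[:,2]<.09)][:,:2].astype(np.float32));print("flange",c,r)
m2=m&(p.max(-1)<110)
f=q[(q[:,2]>.074)&(q[:,2]<.086)];print("fl z",np.median(f[:,2]))
b=q[q[:,2]>.09];print("bar",len(b),b.mean(0),cv2.minAreaRect(b[:,:2].astype(np.float32)))
cs=(np.abs(x-.61)<.15)&(np.abs(y-.01)<.15)&(np.abs(h-.06)<.006)
print("case",cv2.minAreaRect(W[cs][:,:2].astype(np.float32)),np.median(W[cs][:,2]))
# white line on bar, intersect plane z=.093
g=cv2.resize(p[90:250,250:450],(800,640),interpolation=cv2.INTER_CUBIC)
cv2.imwrite("pics/w1c.png",cv2.cvtColor(cv2.resize(g,(750,600)),cv2.COLOR_RGB2BGR))
def onplane(u,v,zz):
    r=R.T@np.array([(u-K[0,2])/K[0,0],(v-K[1,2])/K[1,1],1]);o=-R.T@t
    return o+r*(zz-o[2])/r[2]
cap=(np.abs(x-.61)<.15)&(np.abs(y-.01)<.15)&(h>.067)&(h<.1)&((x-.61)**2+(y-.01)**2>.05**2)
n,lab,st,ce=cv2.connectedComponentsWithStats(cap.astype(np.uint8))
for k in range(1,n):
    if st[k,4]>25:
        w=W[lab==k]; print(ce[k].round(1),w.mean(0).round(4),w[:,2].max().round(4),st[k,4])
```

```text
54559 (array([   1,    9,  159, 1822,  284,   10,   15,   16,   65,  449,  119,
          0,    0,    0,    0,    0,    0,    0,    0]), array([0.07 , 0.072, 0.074, 0.076, 0.078, 0.08 , 0.082, 0.084, 0.086,
       0.088, 0.09 , 0.092, 0.094, 0.096, 0.098, 0.1  , 0.102, 0.104,
       0.106, 0.108]))
flange (0.6091775894165039, 0.009736328385770321) 0.03439808636903763
fl z 0.07714546222993685
bar 51729 [0.60180885 0.01286753 0.32021225] ((0.5967094898223877, 0.014663167297840118), (0.0950765460729599, 0.06836744397878647), 77.05838775634766)
case ((0.6101182699203491, 0.009407192468643188), (0.19983357191085815, 0.2295251339673996), 88.35266876220703) 0.05952316464028154
[274.   84.6] [0.691  0.0895 0.0701] 0.0729 276
[319.3  97.8] [0.6729 0.0435 0.0945] 0.0972 445
[386.3  96.2] [ 0.6708 -0.0279  0.0705] 0.0729 177
[416.7 153.3] [ 0.608  -0.0618  0.0704] 0.073 155
[289.6 158.8] [0.6123 0.0809 0.0705] 0.0732 152
[383.4 207.1] [ 0.5472 -0.0243  0.0704] 0.0729 132
[323.1 209.5] [0.5494 0.0473 0.0705] 0.0728 130
[351.7 225.9] [0.5267 0.0144 0.0721] 0.082 367
[419.5 225.9] [ 0.523  -0.065   0.0775] 0.0833 168
```

View pics/w1c.png

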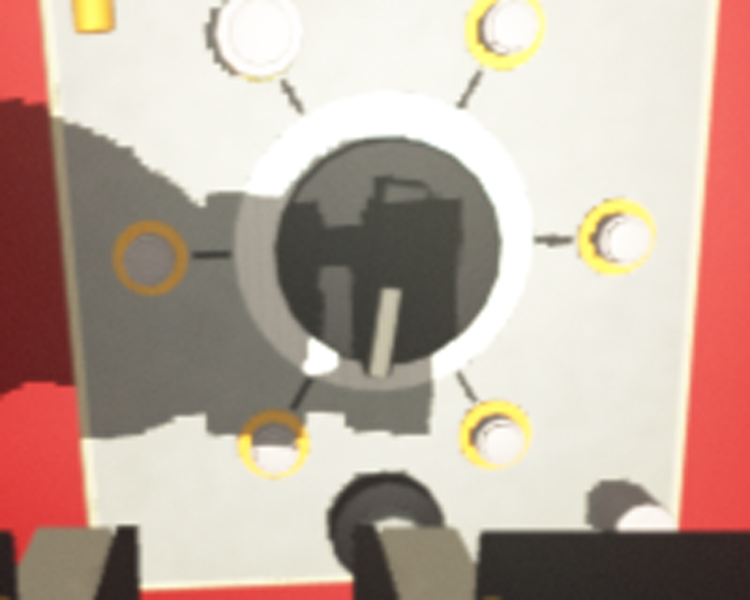

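Run:
```python
from h import *
z=np.load("last.npz");W,p,d,R,t,K=[z[k] for k in("W","p","d","R","t","K")]
x,y,h=W[...,0],W[...,1],W[...,2]
m=(np.hypot(x-.6095,y-.0095)<.05)&(h>.0855)&(h<.093)
q=W[m];r=cv2.minAreaRect(q[:,:2].astype(np.float32));print(r,q.mean(0))
e=np.linalg.eigh(np.cov(q[:,:2].T))[1][:,1];print(np.degrees(np.arctan2(e[1],e[0])))
def onplane(u,v,zz):
    r=R.T@np.array([(u-K[0,2])/K[0,0],(v-K[1,2])/K[1,1],1]);o=-R.T@t
    return o+r*(zz-o[2])/r[2]
f=lambda a,b:onplane(250+a*200/750,90+b*160/600,.0895)
a,b=f(392,290),f(378,375);print(a,b,np.degrees(np.arctan2(b[1]-a[1],b[0]-a[0])),np.degrees(np.arctan2(b[1]-.0095,b[0]-.6095)))
```

```text
((0.6033467054367065, 0.010522736236453056), (0.014200443401932716, 0.056839775294065475), 79.52972412109375) [0.60646343 0.01031251 0.08912626]
169.1676434134117
[0.60073576 0.01073642 0.0895    ] [0.57603462 0.01566006 0.0895    ] 168.72706717475958 169.5701679199919
```

Request:
apply_moves:
  commands:
    - {"grip": 0.6, "slide": [0.017, 0.021, 0], "roll": 3}
    - {"grip": 0.6, "slide": [0.0337, 0.0422, 0.02], "roll": 6.5}
    - {"grip": 0.6, "slide": [0.0337, 0.0422, 0.06], "roll": 6.5}
    - {"grip": 0.6, "slide": [0.0337, 0.0422, 0.1], "roll": 6.5}
    - {"grip": 0.6, "slide": [0.0337, 0.0422, 0.12], "roll": 6.5}

```text
time_s: 3.8
tcp_pos: [0.6069, 0.0136, 0.1046]
eef_rot: [180.0, 0.1, -10.5]
contact_force: [0.6, -0.5, 0.5]
gripper_width: 0.0349
```

Run:
```python
from h import *
s,c,p,d,W=look("wrist","w2")
print(s)
```

```text
{'time_s': 3.8, 'joints': array([ 1.96810070e+01,  2.02217746e+01, -1.70236716e+01, -3.12336576e-02,
       -5.28909873e+01,  5.98692950e+01]), 'qd': array([ 0.22347867,  8.4793819 , -8.54944482,  0.67737568, 18.55114242,
       -0.12492221]), 'joint_torque': array([-1.45718604e-01, -5.35516834e+01,  2.47055018e+01,  5.65777838e+00,
       -2.31526382e-01, -4.62861237e-05]), 'tcp_pos': array([0.60692052, 0.01355695, 0.10461033]), 'eef_rot': array([ 1.79953016e+02,  1.30483318e-01, -1.04686255e+01]), 'contact_force': array([ 0.57869412, -0.49491566,  0.52081345]), 'moment': array([ 0.01523745, -0.00125407, -0.01704749]), 'gripper_width': 0.034850988712699364}
```

View pics/w2.png

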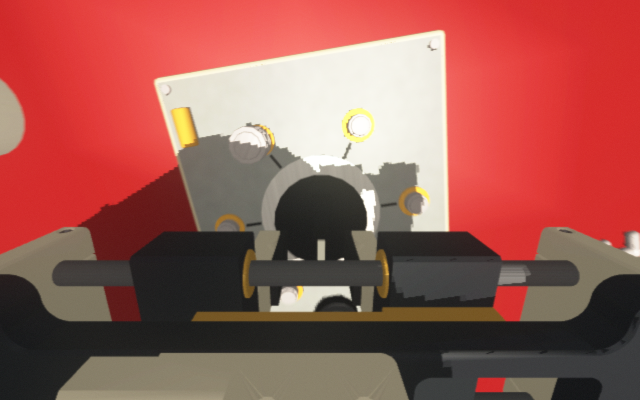

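Request:
apply_moves:
  commands:
    - {"grip": 0.6, "slide": [0, 0, 0], "roll": 0}
    - {"grip": 0.6, "slide": [0, 0, 0], "roll": 0}

```text
time_s: 4.1
tcp_pos: [0.6093, 0.0133, 0.1081]
eef_rot: [-179.9, -0.1, -10.5]
contact_force: [0.5, 1.1, 0.2]
gripper_width: 0.035
```

Request:
apply_moves:
  commands:
    - {"grip": 0.6, "slide": [0.0009, 0.0037, 0], "roll": 0.3}
    - {"grip": 0.6, "slide": [0.0009, 0.0037, 0.006], "roll": 0.3}
    - {"grip": 0.6, "slide": [0.0009, 0.0037, 0.014], "roll": 0.3}
    - {"grip": 0.6, "slide": [0.0009, 0.0037, 0.022], "roll": 0.3}
    - {"grip": 0.6, "slide": [0.0009, 0.0037, 0.022], "roll": 0.3}

```text
time_s: 4.72
tcp_pos: [0.608, 0.0085, 0.0834]
eef_rot: [179.9, 0.1, -10.9]
contact_force: [-0.6, -0.1, -0.4]
gripper_width: 0.0353
```

Request:
apply_moves:
  commands:
    - {"grip": 0.6, "slide": [0, 0, 0.001], "roll": 0}
    - {"grip": 0.6, "slide": [0, 0, 0.003], "roll": 0}
    - {"grip": 0.6, "slide": [0, 0, 0.003], "roll": 0}

```text
time_s: 5.1
tcp_pos: [0.6086, 0.0087, 0.0815]
eef_rot: [-180.0, -0.0, -10.9]
contact_force: [0.7, -0.1, 0.2]
gripper_width: 0.0352
```

Request:
apply_moves:
  commands:
    - {"grip": 0.6, "slide": [0, 0, 0.001], "roll": 0}
    - {"grip": 0.6, "slide": [0, 0, 0.002], "roll": 0}
    - {"grip": 0.6, "slide": [0, 0, 0.003], "roll": 0}
    - {"grip": 0.6, "slide": [0, 0, 0.003], "roll": 0}

```text
time_s: 5.6
tcp_pos: [0.6086, 0.0086, 0.0785]
eef_rot: [180.0, 0.0, -10.9]
contact_force: [0.3, -0.5, 1.1]
gripper_width: 0.0353
```

Request:
apply_moves:
  commands:
    - {"grip": 0.6, "slide": [0, 0, 0.001], "roll": 0}
    - {"grip": 0.6, "slide": [0, 0, 0.001], "roll": 0}

```text
time_s: 5.85
tcp_pos: [0.6088, 0.0087, 0.0779]
eef_rot: [-180.0, -0.0, -10.8]
contact_force: [-1.6, -0.7, 4.0]
gripper_width: 0.035
```

Request:
apply_moves:
  commands:
    - {"grip": 0.6, "slide": [0, 0, 0.001], "roll": 0}
    - {"grip": 0.6, "slide": [0, 0, 0.001], "roll": 0}

```text
time_s: 6.1
tcp_pos: [0.6088, 0.0086, 0.0773]
eef_rot: [-180.0, -0.0, -10.8]
contact_force: [-2.6, -0.1, 8.1]
gripper_width: 0.0355
```

Request:
apply_moves:
  commands:
    - {"grip": 0.6, "slide": [0, 0, -0.002], "roll": 0}
    - {"grip": 0.8, "slide": [0, 0, -0.002], "roll": 0}
    - {"grip": 0.9, "slide": [0, 0, -0.002], "roll": 0}
    - {"grip": 0.9, "slide": [0, 0, -0.002], "roll": 0}
    - {"grip": 0.9, "slide": [0, 0, -0.002], "roll": 0}
  grip_force: 8

```text
time_s: 6.72
tcp_pos: [0.6086, 0.0091, 0.0783]
eef_rot: [-180.0, 0.0, -10.8]
contact_force: [-0.2, 2.0, -0.2]
gripper_width: 0.014
```

Request:
apply_moves:
  commands:
    - {"grip": 0.9, "slide": [0, 0, 0], "roll": 0}
    - {"grip": 0.9, "slide": [0, 0, 0], "roll": 0}

```text
time_s: 6.98
tcp_pos: [0.6086, 0.009, 0.0784]
eef_rot: [-180.0, 0.0, -10.9]
contact_force: [0.2, 4.6, -2.4]
gripper_width: 0.0141
```

Request:
apply_moves:
  commands:
    - {"grip": 0.9, "slide": [0.0007, -0.0012, 0], "roll": 0}
    - {"grip": 0.9, "slide": [0.0007, -0.0012, 0.001], "roll": 0}
    - {"grip": 0.9, "slide": [0.0007, -0.0012, 0.002], "roll": 0}
    - {"grip": 0.9, "slide": [0.0007, -0.0012, 0.003], "roll": 0}
    - {"grip": 0.9, "slide": [0.0007, -0.0012, 0.003], "roll": 0}

```text
time_s: 7.6
tcp_pos: [0.609, 0.0092, 0.0764]
eef_rot: [180.0, 0.0, -10.8]
contact_force: [-6.7, 0.7, 8.7]
gripper_width: 0.0135
```

Request:
apply_moves:
  commands:
    - {"grip": 0.9, "slide": [0, 0, 0.001], "roll": 0}
    - {"grip": 0.9, "slide": [0, 0, 0.001], "roll": 0}

```text
time_s: 7.85
tcp_pos: [0.609, 0.0092, 0.0755]
eef_rot: [180.0, 0.0, -10.8]
contact_force: [-6.7, 0.1, 9.3]
gripper_width: 0.0142
```

Request:
apply_moves:
  commands:
    - {"grip": 0.9, "slide": [-0.001, 0, 0.0005], "roll": 0}
    - {"grip": 0.9, "slide": [-0.001, 0, 0.001], "roll": 0}
    - {"grip": 0.9, "slide": [-0.001, 0, 0.001], "roll": 0}

```text
time_s: 8.22
tcp_pos: [0.6089, 0.0092, 0.075]
eef_rot: [180.0, -0.1, -10.8]
contact_force: [-4.4, -0.2, 10.0]
gripper_width: 0.014
```

Request:
apply_moves:
  commands:
    - {"grip": 0.9, "slide": [0, 0, 0], "roll": 4}
    - {"grip": 0.9, "slide": [0, 0, 0.0003], "roll": 9}
    - {"grip": 0.9, "slide": [0, 0, 0.0003], "roll": 14}
    - {"grip": 0.9, "slide": [0, 0, 0.0003], "roll": 19}
    - {"grip": 0.9, "slide": [0, 0, 0.0003], "roll": 19}

```text
time_s: 8.85
tcp_pos: [0.609, 0.0094, 0.0748]
eef_rot: [-180.0, -0.1, -29.9]
contact_force: [-4.4, -0.1, 9.9]
gripper_width: 0.0141
```

Run:
```python
from h import *
s,c,p,d,W=look("top","t3")
print(s["contact_force"],s["moment"],s["eef_rot"])
s,c,p,d,W=look("wrist","w3")
```

```text
[-4.36308924 -0.07020488  9.86757005] [ 0.01720337  1.75163012 -0.02311638] [-1.79990871e+02 -8.07172241e-02 -2.99084775e+01]
```

View pics/w3.png

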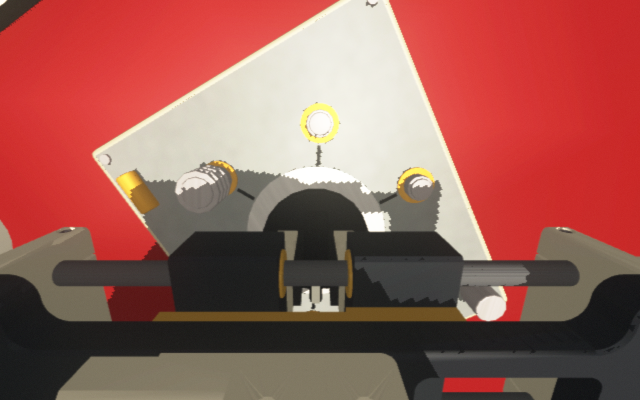

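Request:
apply_moves:
  commands:
    - {"grip": 0.9, "slide": [0, 0, 0], "roll": 6}
    - {"grip": 0.9, "slide": [0, 0, 0], "roll": 13}
    - {"grip": 0.9, "slide": [0, 0, 0], "roll": 20}
    - {"grip": 0.9, "slide": [0, 0, 0], "roll": 26}
    - {"grip": 0.9, "slide": [0, 0, 0], "roll": 30}

```text
time_s: 9.57
tcp_pos: [0.6092, 0.0096, 0.0748]
eef_rot: [-179.9, -0.1, -60.0]
contact_force: [-3.8, 0.6, 10.0]
gripper_width: 0.0138
```

Request:
apply_moves:
  commands:
    - {"grip": 0.9, "slide": [0, 0, 0], "roll": 5}
    - {"grip": 0.9, "slide": [0, 0, 0], "roll": 12}
    - {"grip": 0.9, "slide": [0, 0, 0], "roll": 19}
    - {"grip": 0.9, "slide": [0, 0, 0], "roll": 26}
    - {"grip": 0.9, "slide": [0, 0, 0], "roll": 30}

```text
time_s: 10.2
tcp_pos: [0.6096, 0.0097, 0.0749]
eef_rot: [-179.9, -0.0, -90.0]
contact_force: [-3.6, 1.6, 10.5]
gripper_width: 0.0137
```

Request:
apply_moves:
  commands:
    - {"grip": 0.9, "slide": [0, 0, 0], "roll": 5}
    - {"grip": 0.9, "slide": [0, 0, 0], "roll": 12}
    - {"grip": 0.9, "slide": [0, 0, 0], "roll": 19}
    - {"grip": 0.9, "slide": [0, 0, 0], "roll": 26}
    - {"grip": 0.9, "slide": [0, 0, 0], "roll": 30}

```text
time_s: 10.82
tcp_pos: [0.6099, 0.0097, 0.0751]
eef_rot: [-179.8, 0.1, -120.0]
contact_force: [-2.4, 0.5, 10.8]
gripper_width: 0.0139
```

Request:
apply_moves:
  commands:
    - {"grip": 0.9, "slide": [0, 0, 0], "roll": 6}
    - {"grip": 0.9, "slide": [0, 0, 0], "roll": 13}
    - {"grip": 0.9, "slide": [0, 0, 0], "roll": 20}
    - {"grip": 0.9, "slide": [0, 0, 0], "roll": 27}
    - {"grip": 0.9, "slide": [0, 0, 0], "roll": 31.8}

```text
time_s: 11.45
tcp_pos: [0.6102, 0.0094, 0.0752]
eef_rot: [-179.9, 0.2, -151.8]
contact_force: [-1.7, -1.0, 10.2]
gripper_width: 0.0138
```

Request:
apply_moves:
  commands:
    - {"grip": 0.9, "slide": [0, 0, 0], "roll": 0}
    - {"grip": 0.9, "slide": [0, 0, 0], "roll": 0}

```text
time_s: 11.7
tcp_pos: [0.6102, 0.0095, 0.0752]
eef_rot: [-179.9, 0.2, -151.6]
contact_force: [-2.0, -0.1, 9.5]
gripper_width: 0.0137
```

Request:
apply_moves:
  commands:
    - {"grip": 0.9, "slide": [0, 0, -0.002], "roll": 0}
    - {"grip": 0.9, "slide": [0, 0, -0.004], "roll": 0}
    - {"grip": 0.9, "slide": [0, 0, -0.006], "roll": 0}
    - {"grip": 0.9, "slide": [0, 0, -0.008], "roll": 0}
    - {"grip": 0.9, "slide": [0, 0, -0.008], "roll": 0}

```text
time_s: 12.32
tcp_pos: [0.61, 0.0095, 0.0821]
eef_rot: [-179.9, 0.1, -151.6]
contact_force: [4.6, -4.3, 2.2]
gripper_width: 0.014
```

Request:
apply_moves:
  commands:
    - {"grip": 0.7, "slide": [0, 0, 0], "roll": 0}
    - {"grip": 0.6, "slide": [0, 0, 0], "roll": 0}
    - {"grip": 0.6, "slide": [0, 0, 0], "roll": 0}

```text
time_s: 12.7
tcp_pos: [0.6082, 0.0101, 0.0811]
eef_rot: [180.0, -0.0, -151.6]
contact_force: [-0.0, 0.8, 3.5]
gripper_width: 0.0338
```

Request:
apply_moves:
  commands:
    - {"grip": 0.6, "slide": [0, 0, -0.008], "roll": 0}
    - {"grip": 0.6, "slide": [0, 0, -0.03], "roll": 0}
    - {"grip": 0.6, "slide": [0, 0, -0.07], "roll": 0}
    - {"grip": 0.6, "slide": [0, 0, -0.11], "roll": 0}
    - {"grip": 0.6, "slide": [0, 0, -0.11], "roll": 0}

```text
time_s: 13.32
tcp_pos: [0.61, 0.0102, 0.1949]
eef_rot: [-179.9, 0.3, -151.6]
contact_force: [-0.4, -0.9, -0.4]
gripper_width: 0.0347
```

Request:
apply_moves:
  commands:
    - {"grip": 0.8, "slide": [0.04, -0.02, 0], "roll": 0}
    - {"grip": 1.0, "slide": [0.08, -0.04, 0], "roll": 0}
    - {"grip": 1.0, "slide": [0.08, -0.04, 0], "roll": 0}
    - {"grip": 1.0, "slide": [0.08, -0.04, 0], "roll": 0}

```text
time_s: 13.82
tcp_pos: [0.557, -0.0633, 0.191]
eef_rot: [180.0, -0.0, -151.7]
contact_force: [0.7, -0.0, -0.3]
gripper_width: 0.0024
```

Run:
```python
from h import *
s,c,p,d,W=look("top","t4")
x,y,h=W[...,0],W[...,1],W[...,2]
s,c,p,d,W=look("wrist","w4")
print(s["tcp_pos"],s["eef_rot"],s["contact_force"],s["gripper_width"])
x,y,h=W[...,0],W[...,1],W[...,2]
r=np.hypot(x-.6095,y-.0095)
q=W[(r<.036)&(h>.086)&(h<.105)]
if len(q)>20: print("bar",len(q),cv2.minAreaRect(q[:,:2].astype(np.float32)),q.mean(0))
q=W[(r<.033)&(h>.07)&(h<.088)];print("fl",len(q),np.median(q[:,2]) if len(q) else 0)
for n in("wrist","top"):
  c=get_calibration(n)
  print(n,[(round(b["score"],2),(c["R"].T@(b["position"]-c["t"])).round(4)) for b in boxes_of("confirm_top",n)[:2]])
```

```text
[ 0.55728744 -0.06293169  0.1909283 ] [ 1.79983442e+02 -2.37579915e-02 -1.51650461e+02] [0.12620747 0.91992155 0.41727866] 0.0015739369931250396
fl 0 0
wrist [(0.64, array([0.5134, 0.0132, 0.0793]))]
top []
```

View pics/w4.png

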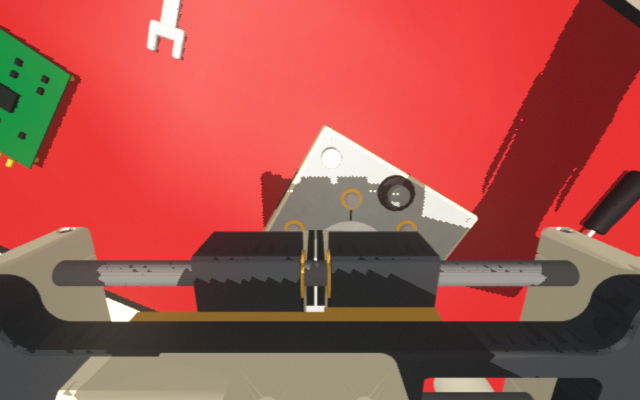

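View pics/t4.png

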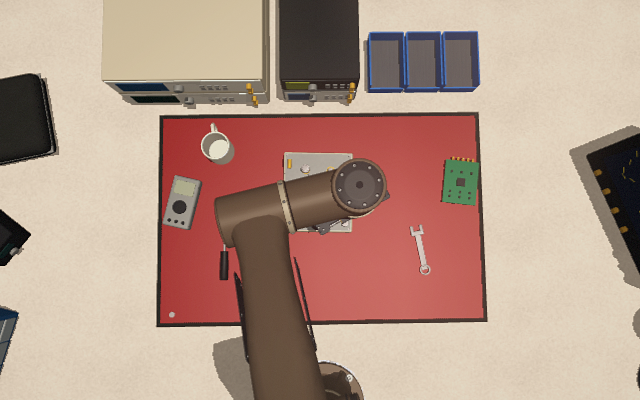

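Request:
apply_moves:
  commands:
    - {"grip": 1.0, "slide": [-0.04, 0.012, 0], "roll": 0}
    - {"grip": 1.0, "slide": [-0.09, 0.025, -0.02], "roll": 0}
    - {"grip": 1.0, "slide": [-0.13, 0.038, -0.04], "roll": 0}
    - {"grip": 1.0, "slide": [-0.13, 0.038, -0.04], "roll": 0}
    - {"grip": 1.0, "slide": [-0.13, 0.038, -0.04], "roll": 0}

```text
time_s: 14.65
tcp_pos: [0.6531, 0.0323, 0.2302]
eef_rot: [180.0, -0.1, -151.6]
contact_force: [-0.2, 0.3, 0.1]
gripper_width: 0.0003
```

Run:
```python
from h import *
s,c,p,d,W=look("wrist","w5")
print(s["tcp_pos"],s["eef_rot"],s["contact_force"],s["gripper_width"])
x,y,h=W[...,0],W[...,1],W[...,2]
r=np.hypot(x-.6095,y-.0095)
q=W[(r<.05)&(h>.088)&(h<.105)]
if len(q)>20: print("bar",len(q),cv2.minAreaRect(q[:,:2].astype(np.float32)),q.mean(0))
q=W[(r<.033)&(h>.07)&(h<.088)];print("fl",len(q),np.median(q[:,2]) if len(q) else 0)
print([(round(b["score"],2),(c["R"].T@(b["position"]-c["t"])).round(4)) for b in boxes_of("confirm_top","wrist")[:2]])
m=(np.hypot(x-.5175,y-.0123)<.016)&(h>.078)&(h<.09);print(m.sum(),W[m].mean(0))
```

```text
[0.65307034 0.0323481  0.23024985] [ 1.79965427e+02 -8.86762868e-02 -1.51608911e+02] [-0.18879768  0.31629136  0.07838782] 0.00028842011235605215
bar 673 ((0.6148388385772705, 0.01259184256196022), (0.0561632439494133, 0.013599727302789688), 28.85549545288086) [0.61230584 0.01141578 0.09382361]
fl 2288 0.08190551382426647
[(0.75, array([0.5167, 0.0148, 0.0823]))]
381 [0.51804803 0.01238678 0.08095648]
```

View pics/w5.png

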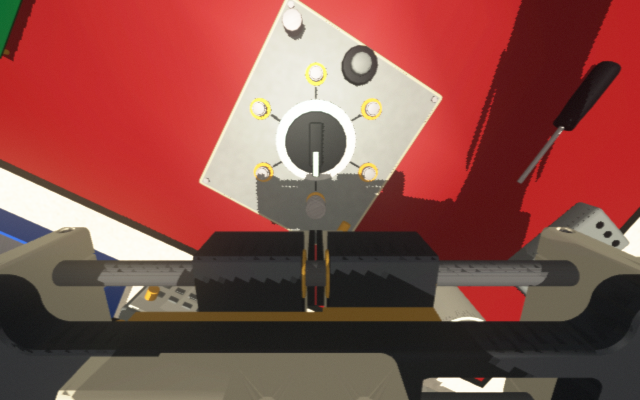

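Run:
```python
from h import *
z=np.load("last.npz");W=z["W"]
r=np.hypot(W[...,0]-.518,W[...,1]-.0124)
for a in range(0,24,2):
    q=W[(r>=a/1e3)&(r<(a+2)/1e3)&(W[...,2]<.1)][:,2]; print(a,len(q),np.percentile(q,[10,50,90]).round(4))
```

```text
0 12 [0.0803 0.0814 0.0832]
2 42 [0.0807 0.0815 0.0824]
4 67 [0.0804 0.0812 0.0821]
6 91 [0.0803 0.0813 0.0824]
8 128 [0.0796 0.0808 0.0818]
10 128 [0.0706 0.0732 0.0804]
12 149 [0.0704 0.0712 0.0721]
14 189 [0.0704 0.0713 0.0723]
16 218 [0.07   0.0711 0.0722]
18 211 [0.0591 0.062  0.0711]
20 179 [0.0585 0.0595 0.0605]
22 245 [0.0582 0.0593 0.0606]
```

Request:
apply_moves:
  commands:
    - {"grip": 1.0, "slide": [0.05, 0.018, 0], "roll": 0}
    - {"grip": 1.0, "slide": [0.1, 0.036, 0], "roll": 0}
    - {"grip": 1.0, "slide": [0.128, 0.0466, 0.02], "roll": 0}
    - {"grip": 1.0, "slide": [0.128, 0.0466, 0.07], "roll": 0}
    - {"grip": 1.0, "slide": [0.128, 0.0466, 0.11], "roll": 0}

```text
time_s: 15.38
tcp_pos: [0.5175, 0.0113, 0.1206]
eef_rot: [180.0, 0.1, -151.7]
contact_force: [-0.4, -0.2, -0.4]
gripper_width: 0.0001
```

Request:
apply_moves:
  commands:
    - {"grip": 1.0, "slide": [0, 0, 0.0], "roll": 0}
    - {"grip": 1.0, "slide": [0, 0, 0.0], "roll": 0}

```text
time_s: 15.62
tcp_pos: [0.5195, 0.0119, 0.1227]
eef_rot: [-180.0, 0.1, -151.6]
contact_force: [0.5, 0.1, 1.5]
gripper_width: 0.0003
```

Request:
apply_moves:
  commands:
    - {"grip": 1.0, "slide": [0, 0, 0.012], "roll": 0}
    - {"grip": 1.0, "slide": [0, 0, 0.024], "roll": 0}
    - {"grip": 1.0, "slide": [0, 0, 0.034], "roll": 0}
    - {"grip": 1.0, "slide": [0, 0, 0.038], "roll": 0}
    - {"grip": 1.0, "slide": [0, 0, 0.038], "roll": 0}

```text
time_s: 16.25
tcp_pos: [0.5186, 0.012, 0.0829]
eef_rot: [180.0, -0.0, -151.6]
contact_force: [-0.8, -0.2, -0.4]
gripper_width: 0.0001
```

Request:
apply_moves:
  commands:
    - {"grip": 1.0, "slide": [0, 0, 0.001], "roll": 0}
    - {"grip": 1.0, "slide": [0, 0, 0.003], "roll": 0}
    - {"grip": 1.0, "slide": [0, 0, 0.005], "roll": 0}
    - {"grip": 1.0, "slide": [0, 0, 0.005], "roll": 0}

```text
time_s: 16.75
tcp_pos: [0.5191, 0.0122, 0.0785]
eef_rot: [-180.0, 0.0, -151.6]
contact_force: [-0.9, 0.6, 3.4]
gripper_width: 0.0003
```

Request:
apply_moves:
  commands:
    - {"grip": 1.0, "slide": [0, 0, 0.001], "roll": 0}
    - {"grip": 1.0, "slide": [0, 0, 0.002], "roll": 0}
    - {"grip": 1.0, "slide": [0, 0, 0.003], "roll": 0}
    - {"grip": 1.0, "slide": [0, 0, 0.003], "roll": 0}

```text
time_s: 17.25
tcp_pos: [0.5191, 0.0122, 0.0762]
eef_rot: [-180.0, 0.0, -151.6]
contact_force: [-3.4, 1.5, 12.1]
gripper_width: 0.0006
```

Request:
apply_moves:
  commands:
    - {"grip": 1.0, "slide": [0, 0, 0.001], "roll": 0}
    - {"grip": 1.0, "slide": [0, 0, 0.001], "roll": 0}

```text
time_s: 17.5
tcp_pos: [0.5192, 0.0122, 0.076]
eef_rot: [-180.0, 0.1, -151.6]
contact_force: [-6.5, 2.1, 21.7]
gripper_width: 0.0006
```

Request:
apply_moves:
  commands:
    - {"grip": 1.0, "slide": [0, 0, 0.001], "roll": 0}
    - {"grip": 1.0, "slide": [0, 0, 0.001], "roll": 0}

```text
time_s: 17.75
tcp_pos: [0.5193, 0.0122, 0.0758]
eef_rot: [-179.9, 0.1, -151.6]
contact_force: [-10.6, 2.5, 29.4]
gripper_width: 0.0008
```

The button has bottomed: the force climbed to 29 N while the tip barely moved. Releasing it now.

Request:
apply_moves:
  commands:
    - {"grip": 1.0, "slide": [0, 0, -0.006], "roll": 0}
    - {"grip": 1.0, "slide": [0, 0, -0.02], "roll": 0}
    - {"grip": 1.0, "slide": [0, 0, -0.06], "roll": 0}
    - {"grip": 1.0, "slide": [0, 0, -0.11], "roll": 0}
    - {"grip": 1.0, "slide": [0, 0, -0.15], "roll": 0}

```text
time_s: 18.38
tcp_pos: [0.5185, 0.012, 0.2254]
eef_rot: [-180.0, 0.0, -151.7]
contact_force: [0.5, 0.2, 0.1]
gripper_width: 0.0
```

Request:
apply_moves:
  commands:
    - {"grip": 1.0, "slide": [-0.05, -0.015, 0], "roll": 0}
    - {"grip": 1.0, "slide": [-0.1, -0.03, 0], "roll": 0}
    - {"grip": 1.0, "slide": [-0.128, -0.0466, 0], "roll": 0}
    - {"grip": 1.0, "slide": [-0.128, -0.0466, 0], "roll": 0}
    - {"grip": 1.0, "slide": [-0.128, -0.0466, 0], "roll": 0}

```text
time_s: 19.0
tcp_pos: [0.6527, 0.0317, 0.2227]
eef_rot: [180.0, -0.1, -151.7]
contact_force: [-0.5, -0.1, -0.5]
gripper_width: 0.0001
```

Run:
```python
from h import *
s,c,p,d,W=look("wrist","w6")
print(s["time_s"],s["tcp_pos"],s["contact_force"])
x,y,h=W[...,0],W[...,1],W[...,2]
r=np.hypot(x-.6095,y-.0095)
q=W[(r<.05)&(h>.088)&(h<.105)]
print("bar",len(q),cv2.minAreaRect(q[:,:2].astype(np.float32)))
q=W[(r<.033)&(h>.07)&(h<.088)];print("fl",np.median(q[:,2]))
m=(np.hypot(x-.518,y-.0124)<.008)&(h<.09);print("btn",np.median(W[m][:,2]))
```

```text
19.0 [0.65272543 0.03170449 0.22273015] [-0.50698725 -0.12400724 -0.4718132 ]
bar 666 ((0.6148215532302856, 0.01306236069649458), (0.05611320212483406, 0.013119380921125412), 28.03605842590332)
fl 0.08185386082721972
btn 0.08134524996880978
```

View pics/w6.png

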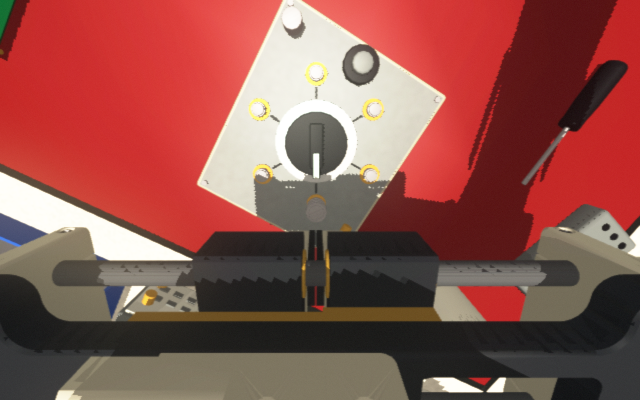

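The picture shows the pointer line at (316,165) facing the terminator at (316,208), the button back up at (362,63), and the attenuator still in place at (292,17).

```bash
python3 -c "
from plant import *
print(close_job())"
```

```text
the job is handed in; nothing more can be done
None
```

The knob is latched at the 30° port, which carries the long finned terminator, and the confirm button has been pressed fully in and let go. I handed the job in at about 19 s, with the arm clear of everything.

- **Knob:** I gripped the bar and pushed in to about 7 mm (10 N, 10.8 N at most). I then turned it about 141° clockwise, which was the shorter way, and let it rise. The flange came up about 5 mm from its hung-up height. The last picture has the bar at 28.0° in world axes, against 28.2° expected for that port.
- **Button:** It bottomed, and I kept pressing to 29 N to be sure, well over the 1.5 to 5 N it needs but under the 40 N limit. Afterwards its top was back at its original height (81.3 mm).
- **Other things:** The arm touched nothing else on the bench. The attenuator and driver looked unmoved in the last picture. I did not measure the other loose things again, and the adapter was mostly hidden by the gripper.

No check failed. The first pointer estimate from the top camera was about 6° off the closer wrist measurement, and I used the wrist one.

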